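Clamp the cheese mould with the cam lever

TASK

Set the closed white block mould upright into the nest of the steel cam clamp while its lever is still open, and let go of it. Then push the lever handle through its quarter turn to the end stop so that the cam squeezes the mould against the sprung pad, and lean on the handle there for about half a second with a firm push of roughly 15 N (at least 10 N, and never more than 30 N on the handle). Leave the mould clamped and the cups, bowl and ladle where they are.

Things in the scene. Friction and masses are not known exactly. Their poses are not given: they have to be found in the camera images.
- mould_centre (a point): Centre of the closed block mould: white plastic box with rows of small drain holes, 64 mm along its own x, 100 mm along its y, 74 mm high with its lid (the top 8 mm, 58 x 94 mm); about 0.3 to 0.65 kg. The point is 37 mm above its underside; z is up. Starts loose and upright on the table. Grasp it across the 64 mm width, with the fingertips above the nest's rails.
- nest (a point): Middle of the nest's floor on the fixed steel clamp, 10 mm above the table; clamp place and yaw vary. Axes are the clamp's: z up, y from the cam towards the pad. The mould stands here, its 100 mm length along y (either way round). Side rails: inner faces at x = +-35.5 mm, 6 mm thick, 18 mm above the floor, 96 mm long. With the lever open the free gap is y = -55 to +52 mm.
- pad_face (a point): Middle of the face of the sprung white pad, which yields to the clamp's +y; axes are the clamp's. When free it lies 52 mm from nest towards +y. The pad is 56 mm wide, its top 32 mm above the nest's floor; spring 5 N plus 2.5 N per mm. Behind it a fixed back wall, 69 to 79 mm from nest, stands 40 mm above the floor.
- cam_axis (a point): Point on the upright pivot axis of the cam lever, 55 mm above the table, at half the handle's height; axes are the clamp's; 81 mm from nest towards -y. The steel cam (eccentric disc, top 31 mm above the nest's floor) has its face at y = -57 mm from nest with the lever open; turning moves it by 14 mm x sin(joint) to -43 mm, pushing the mould about 5 mm into the pad.
- handle_tip (a point): Outer end of the lever handle at half height, 120 mm from the pivot axis, 55 mm above the table. x points outwards along the handle, z up. The handle is a level bar; its black grip is 16 mm wide and 26 mm high (42 to 68 mm above the table), from 38 to 120 mm from the axis. Below the grip it is free down to the base plate, 10 mm above the table.
- cam (a joint): Lever angle, rad. 0 = open: the handle points along the clamp's +x; grows clockwise seen from above to 1.571 at the end stop, where it points along the clamp's -y, away from the mould. Starts at 0 to 0.15. Friction keeps it where it is left; turning takes up to about 10 N at the grip. The stop is hard: it gives well under 1 mm at the grip per 10 N and springs back, so the force climbs fast.
- pad (a joint): Travel of the sprung pad: 0 free, grows to 0.009 m as the mould presses it; about 0.004 to 0.006 with the mould clamped.
- cups: Stack of white tubs, 72 mm across, 135 mm high, origin under its centre. Bystander.
- bowl: Steel bowl, 110 mm across, 45 mm high, origin under its centre. Bystander.
- ladle: Steel spoon-shaped ladle lying flat, 220 mm long along its x, origin under its middle. Bystander.
Things that resemble listed ones, but are neither listed nor needed, are in the scene too. What is shaped like the part that bears mould_centre but blue or pink is not meant.

How it is judged:
By the outcome, as a careful person would: the job done as asked, in the order asked, and still so for the second after the job is handed in, with the robot touching nothing.
It also fails if it takes over 61 s, if anything falls off the work surface, if the arm or the gripper's body presses on something with over 40 N, if the wrist force passes 120 N, or if a joint passes its speed limit or range.

ROBOT

A 6-joint arm with a two-finger parallel gripper is mounted at the origin on the work surface. World frame = base frame: x ahead of the robot, y to its left, z up, the work surface at z = 0. Lengths are in m, angles in rad, forces in N, time in s.
With the tool pointing down it reaches from about 0.35 to 0.85 m from the base axis. Payload 8.1 kg.
Tool frame: the origin (TCP) lies midway between the tips of the shut fingers; the grasp point (between the pads) lies 19 mm behind it; z points along the fingers, y is the direction in which the jaws open and shut (so a half turn about z gives the same grasp; the last joint's range is limited). The gripper opens to 93 mm and grips with 3 to 60 N. Pads are 15 mm wide; open, the fingers measure 128 mm over their backs; the gripper's body (75 mm by 188 mm) begins 65 mm behind the grasp point.
Start: joints at [1.186, 0.13, 1.488, -0, 1.523, -0.085], TCP at [0.177, 0.573, 0.181] pointing down, gripper open.
Joint ranges: [-2.96, 2.96], [-0.89, 2.26], [0.02, 2.5], [-1.34, 4.48], [0, 2.73], [-2.66, 2.66]. Speed limits (rad/s): [2.39, 2.39, 2.79, 3.14, 3.14, 3.14].

INTERFACE

Orientations are given as a rotation vector (axis times angle).
In Python, from plant import monitor, eyes, ticket gives the robot as it stands.
- The arm moves only by the tool send_rows, never from a script. Its argument "motion" is a list of rows, each a list of 2 entries, a list of its own where there are three numbers: the shift along the tool's x, y, z in m, then the turn about the tool's z in degrees. In form: [[[dx, dy, dz], twist], ...]. A call has 1 to 12 rows; each row is the pose to reach, as a shift and turn from the pose commanded when the call began, along the tool's axes at that moment; what a row does not reach only later rows make up. A row lasts 1/8 s, in which the tool goes at most 62.5 mm and 10.7 degrees, less where a joint would pass 70% of its speed; a pose out of reach is approached as far as the arm can. A call with a gripper value outside its range is refused whole. "jaw" is the finger opening in m, from 0 to 0.093, set as the call begins (left out, the last holds). The fingers move at their own pace and stop on an object; "squeeze" is the grip in N (left out, the last holds). Time passes only in rows, so rows that repeat a pose let the fingers close. It gives the time, the measured TCP pose, the force and the opening at its end, in the units of the state.
- monitor.read_state(): the state, without advancing time (a new reading comes with each control period).
- eyes.read_camera(name): name is "scene" or "top" or "wrist"; returns the picture (400x640x3 uint8, red, green, blue); there is no depth.
- eyes.camera_model(name): a dict with "mtx" (3x3 intrinsics, pixels), "cam_to_world" (4x4, takes a point from camera to world coordinates); the wrist camera has in their place "mount" (4x4, takes a point from camera to tool coordinates, whose origin is the TCP and whose axes are the flange's). Camera axes: x right, y down, z forward; pixel columns grow to the right and rows downward; lengths in m; the calibration is good to about 2 mm. A picture is of the moment at which its call begins: read the wrist's pose just before it. camera_model takes no time and is no camera call.
- ticket.close_job(): hands the job in, once; it reports no verdict.
The state is a dict: "t": time; "q": joint angles; "dq": joint speeds; "joint_torque": joint torques, N m; "tool_pos": TCP position; "orientation": TCP orientation; "force": force on the tool from outside, world axes, zero at the start; "wrist_torque": the same for the moment, N m; "opening": finger opening in m.
Only numpy, scipy, OpenCV 4.12 (cv2) and the standard library are available. Lean on these libraries where they do the work, as an engineer would, in place of code of your own. Each camera call takes 0.05 s, during which the arm holds its last target.

## Working session

There is one attempt and no reset: what is moved stays moved. The work goes in short steps, Python scripts to look and compute and a tool call to move; the robot and the scene stay as the last step left them, time stands still between calls to the robot, and variables do not carry over. Pictures are saved under pics/ and viewed, and the job is handed in when it is done.

Besides the shell and the picture viewer there is one more tool, called after "Request:" as name(argument=value, ...) on one line, values as JSON. send_rows: Moves the arm, as the interface text tells. Its arguments: {"type":"object","properties":{"motion":{"type":"array","items":{"type":"array"}},"jaw":{"type":"number"},"squeeze":{"type":"number"}},"required":["motion"]}

```bash
mkdir -p pics; ls; python3 - <<'E'
from plant import monitor, eyes
import cv2
s=monitor.read_state();print(s)
for n in("scene","top","wrist"):
    im=eyes.read_camera(n);cv2.imwrite(f"pics/{n}0.png",im[:,:,::-1])
    m=eyes.camera_model(n);print(n,m)
E
```

```text
pics
{'t': 0.0, 'q': array([ 1.18557770e+00,  1.31133266e-01,  1.48925567e+00,  1.67369061e-05,
        1.52296917e+00, -8.53657241e-02]), 'dq': array([ 0.00040455, -0.00037317,  0.00037272,  0.00093978, -0.00060423,
        0.00061222]), 'joint_torque': array([-3.51464856e-03, -5.59805775e+01, -4.91779375e+01,  7.64397718e-02,
        3.46838334e-02, -1.14540508e-04]), 'tool_pos': array([0.17694887, 0.57267229, 0.17971712]), 'orientation': array([-4.69182464e-01, -3.10592611e+00,  2.69026076e-03]), 'force': array([-0.42159114,  0.30515389,  0.11042018]), 'wrist_torque': array([-0.0571064 ,  0.00052506,  0.00438083]), 'opening': 0.09296627598130172}
scene {'mtx': array([[410.88753777,   0.        , 317.18428895],
       [  0.        , 410.88753777, 196.40330036],
       [  0.        ,   0.        ,   1.        ]]), 'cam_to_world': array([[-0.32118545,  0.6622677 , -0.6769353 ,  1.4872858 ],
       [ 0.94701291,  0.22269277, -0.23146162,  0.36314601],
       [-0.00254095, -0.71540858, -0.69870173,  1.01763674],
       [ 0.        ,  0.        ,  0.        ,  1.        ]])}
top {'mtx':
[... 237 characters left out ...]
   [-0.99978134, -0.00625248, -0.01995436,  0.0648752 ],
       [ 0.02047302, -0.09839609, -0.99493671,  1.35222797],
       [ 0.        ,  0.        ,  0.        ,  1.        ]])}
wrist {'mtx': array([[360.59442747,   0.        , 323.49381113],
       [  0.        , 360.59442747, 201.10976897],
       [  0.        ,   0.        ,   1.        ]]), 'mount': array([[-5.98328710e-04, -9.58558652e-01, -2.84894634e-01,
         7.86157753e-02],
       [ 9.99999819e-01, -5.55887525e-04, -2.29831655e-04,
        -2.47973086e-05],
       [ 6.19377485e-05, -2.84894720e-01,  9.58558811e-01,
        -2.04553671e-01],
       [ 0.00000000e+00,  0.00000000e+00,  0.00000000e+00,
         1.00000000e+00]])}
```

View pics/top0.png

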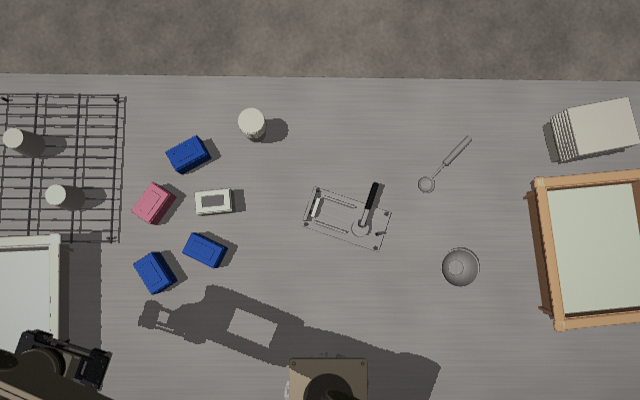

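View pics/scene0.png

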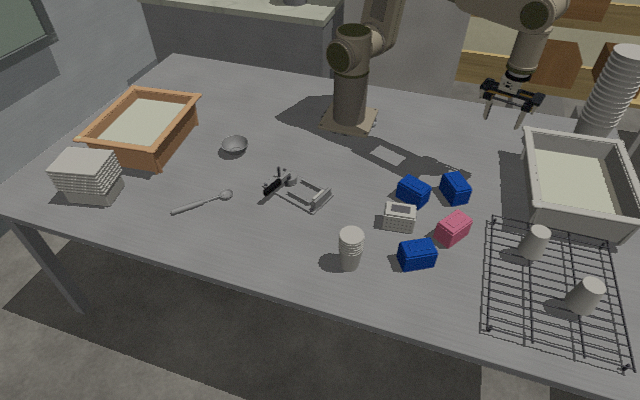

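View pics/wrist0.png

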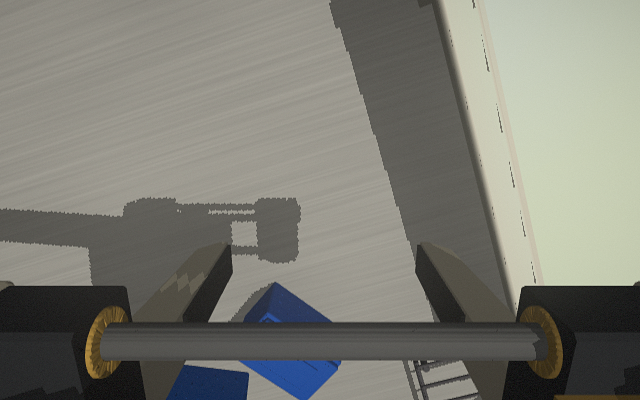

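```bash
cat > h.py <<'E'
import numpy as np, cv2
from scipy.spatial.transform import Rotation as R
from plant import monitor, eyes
def cam(n,s=None):
    m=eyes.camera_model(n);K=m["mtx"]
    if n!="wrist": return K,m["cam_to_world"]
    T=np.eye(4);T[:3,:3]=R.from_rotvec(s["orientation"]).as_matrix();T[:3,3]=s["tool_pos"]
    return K,T@m["mount"]
def ray(K,T,px,z):
    px=np.atleast_2d(np.asarray(px,float))
    d=np.c_[(px-[K[0,2],K[1,2]])/K[0,0],np.ones(len(px))]@T[:3,:3].T
    o=T[:3,3];return o+d*((z-o[2])/d[:,2])[:,None]
def proj(K,T,P):
    p=(np.atleast_2d(P)-T[:3,3])@T[:3,:3];return p[:,:2]/p[:,2:]*K[0,0]+[K[0,2],K[1,2]]
def crop(im,x0,x1,y0,y1,f,name):
    c=cv2.resize(im[y0:y1,x0:x1],None,fx=f,fy=f,interpolation=cv2.INTER_CUBIC)
    cv2.imwrite(f"pics/{name}.png",c[:,:,::-1])
E
python3 - <<'E'
from h import *
t=cv2.imread("pics/top0.png")[:,:,::-1];s=cv2.imread("pics/scene0.png")[:,:,::-1]
crop(t,180,270,180,230,8,"c1");crop(t,295,400,175,255,7,"c2");
crop(s,255,425,165,240,4,"c3")
K,T=cam("top")
print(ray(K,T,[[213,202]],.074),ray(K,T,[[333,217],[360,228],[374,184],[252,122],[460,267],[445,165]],.03))
E
```

```text
[[0.53670406 0.3188333  0.074     ]] [[ 0.50075977 -0.01163028  0.03      ]
 [ 0.47003522 -0.08803718  0.03      ]
 [ 0.59585546 -0.12873255  0.03      ]
 [ 0.7733722   0.22178949  0.03      ]
 [ 0.36170434 -0.3696529   0.03      ]
 [ 0.6524743  -0.33389239  0.03      ]]
```

View pics/c1.png

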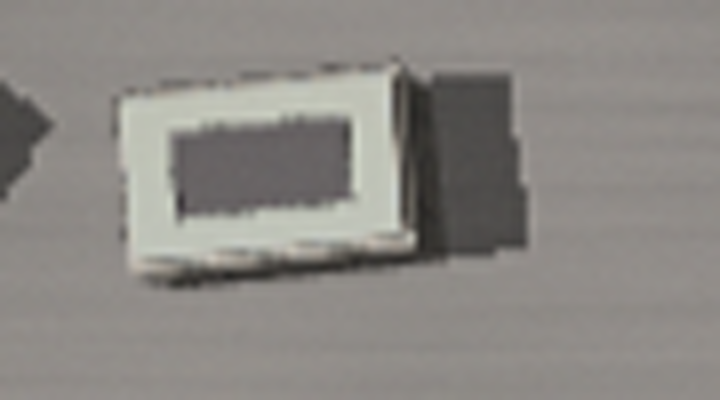

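View pics/c2.png

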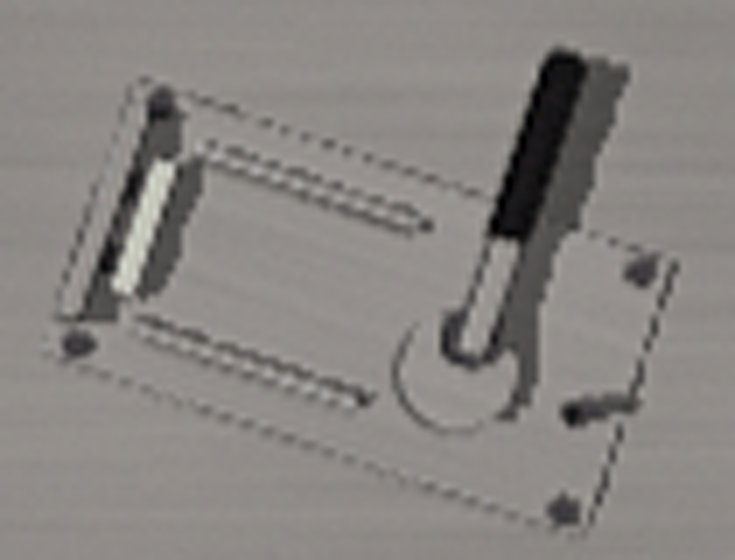

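View pics/c3.png

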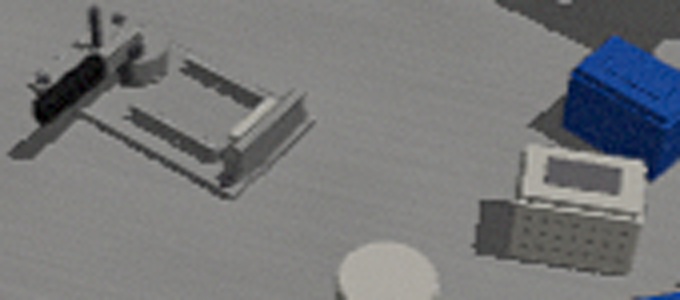

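```bash
cat >> h.py <<'E'
def goto(P,yaw,s=None):
    """tool-down pose with tool y axis at world yaw (deg); prints shift/twist"""
    s=s or monitor.read_state()
    Rt=R.from_rotvec(s["orientation"]).as_matrix()
    d=Rt.T@(np.array(P)-s["tool_pos"])
    y=Rt[:,1];cur=np.degrees(np.arctan2(y[1],y[0]))
    for k in(0,180,-180):
        dt=-(yaw-cur+k)   # tool z down: world ccw = negative twist
        dt=(dt+360)%720-360
        if abs(dt)<=200: print("shift",np.round(d*1000,1),"twist",round(dt,1),"q6",s["q"][5])
E
python3 - <<'E'
from h import *
K,T=cam("top")
c=np.array([[120,95],[398,68],[412,235],[130,262]])/8+[180,180]-.5
p=ray(K,T,c,.074);print(p);print(p.mean(0));d=p[0]+p[3]-p[1]-p[2];print(np.degrees(np.arctan2(d[1],d[0])),np.linalg.norm(p[0]-p[1]),np.linalg.norm(p[1]-p[2]))
r=np.array([[195,148],[430,225],[370,400],[135,320]])/7+[295,175]-.5
p=ray(K,T,r,.028);print(p);print(p.mean(0));d=p[0]+p[3]-p[1]-p[2];print(np.degrees(np.arctan2(d[1],d[0])),np.linalg.norm(p[0]-p[1]),np.linalg.norm(p[1]-p[2]))
s=monitor.read_state();print(R.from_rotvec(s["orientation"]).as_matrix().round(3))
E
```

```text
[[0.56558186 0.36993964 0.074     ]
 [0.57555004 0.27549164 0.074     ]
 [0.51816223 0.2694554  0.074     ]
 [0.50835635 0.36486504 0.074     ]]
[0.54191262 0.31993793 0.074     ]
95.94603398362673 0.09497256587703545 0.057704391193195786
[[ 0.56164323  0.01860112  0.028     ]
 [ 0.53079484 -0.07697962  0.028     ]
 [ 0.45964737 -0.0523968   0.028     ]
 [ 0.49147656  0.04267205  0.028     ]]
[ 0.5108905  -0.01702581  0.028     ]
71.80130414204282 0.1004355463815272 0.07527468614023008
[[-0.955  0.295 -0.001]
 [ 0.295  0.955 -0.001]
 [ 0.    -0.001 -1.   ]]
```

```bash
python3 - <<'E'
from h import *
goto([.542,.320,.20],5.9)
E
```

```text
shift [-423.4 -133.7  -19.9] twist 66.9 q6 -0.08540882603507668
shift [-423.4 -133.7  -19.9] twist -113.1 q6 -0.08540882603507668
```

Request:
send_rows(motion=[[[-0.05,-0.016,-0.02],8],[[-0.106,-0.033,-0.02],17],[[-0.16,-0.05,-0.02],26],[[-0.212,-0.067,-0.02],35],[[-0.265,-0.084,-0.02],44],[[-0.318,-0.1,-0.02],53],[[-0.37,-0.117,-0.02],61],[[-0.423,-0.134,-0.02],66.9],[[-0.423,-0.134,-0.02],66.9],[[-0.423,-0.134,-0.02],66.9]])

```text
t: 1.4
tool_pos: [0.5413, 0.3203, 0.2002]
orientation: [-2.103, -2.333, 0.001]
force: [-0.3, -0.1, -0.9]
opening: 0.0933
```

```bash
python3 - <<'E'
from h import *
s=monitor.read_state();im=eyes.read_camera("wrist");cv2.imwrite("pics/w1.png",im[:,:,::-1])
print(s["t"],s["tool_pos"],s["orientation"],s["q"])
import pickle;pickle.dump((s,im),open("w1.pkl","wb"))
E
```

```text
1.4 [0.54130991 0.32028008 0.20019881] [-2.10296960e+00 -2.33268664e+00  1.34040866e-03] [4.52438106e-01 2.02446517e-01 1.37288043e+00 5.19851624e-04
 1.56739706e+00 3.48951021e-01]
```

View pics/w1.png

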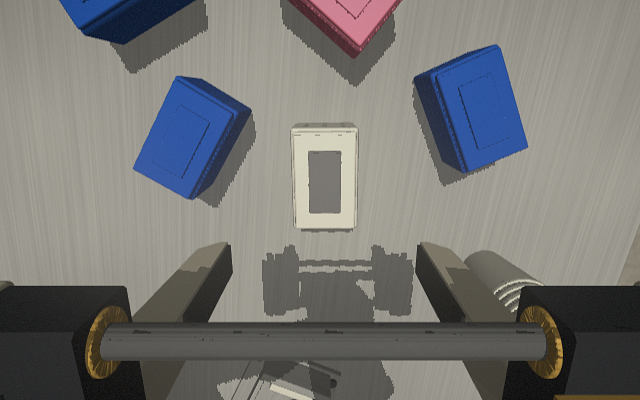

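```bash
python3 - <<'E'
from h import *
import pickle;s,im=pickle.load(open("w1.pkl","rb"))
crop(im,280,370,115,240,4.7,"c4")
E
```

```text
(no output)
```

View pics/c4.png

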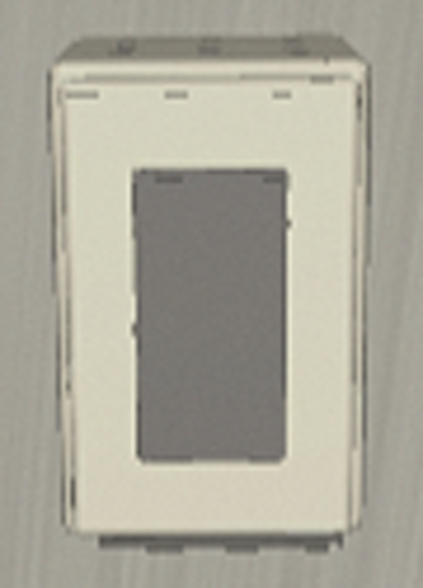

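```bash
python3 - <<'E'
from h import *
import pickle;s,im=pickle.load(open("w1.pkl","rb"))
K,T=cam("wrist",s);print(T.round(3))
c=np.array([[62,82],[357,82],[350,530],[75,530]])/4.7+[280,115]-.5
p=ray(K,T,c,.074);print(p,p.mean(0));print(np.linalg.norm(p-np.roll(p,1,0),axis=1))
d=p[0]+p[1]-p[2]-p[3];print(np.degrees(np.arctan2(d[1],d[0])))
print(proj(K,T,s["tool_pos"]))
E
```

```text
[[ 0.995  0.099  0.028  0.534]
 [ 0.103 -0.953 -0.284  0.399]
 [-0.002  0.285 -0.958  0.405]
 [ 0.     0.     0.     1.   ]]
[[0.50934258 0.36330586 0.074     ]
 [0.56586506 0.36915157 0.074     ]
 [0.57617846 0.27772293 0.074     ]
 [0.5192565  0.27180865 0.074     ]] [0.54266065 0.32049725 0.074     ]
[0.09203274 0.05682397 0.09200849 0.05722839]
96.30993980889852
[[322.29651013 230.03810878]]
```

```bash
python3 - <<'E'
from h import *
goto([.5425,.3203,.028],6.0)
E
```

```text
shift [ -0.8   1.7 172.4] twist -0.0 q6 0.34893183769128505
shift [ -0.8   1.7 172.4] twist -180.0 q6 0.34893183769128505
shift [ -0.8   1.7 172.4] twist 180.0 q6 0.34893183769128505
```

Request:
send_rows(motion=[[[-0.0005,0.0015,0.05],0],[[-0.0005,0.0015,0.1],0],[[-0.0005,0.0015,0.14],0],[[-0.0005,0.0015,0.16],0],[[-0.0005,0.0015,0.172],0],[[-0.0005,0.0015,0.172],0],[[-0.0005,0.0015,0.172],0]])

```text
t: 2.33
tool_pos: [0.5445, 0.3207, 0.0307]
orientation: [2.103, 2.333, 0.004]
force: [0.1, -0.5, 0.1]
opening: 0.093
```

Request:
send_rows(motion=[[[0,0,0],0],[[0,0,0],0],[[0,0,0],0],[[0,0,0],0],[[0,0,0],0],[[0,0,0],0]], jaw=0.05, squeeze=25)

```text
t: 3.08
tool_pos: [0.543, 0.3199, 0.0288]
orientation: [-2.103, -2.333, 0.001]
force: [-3.8, -0.1, 2.9]
opening: 0.0579
```

Request:
send_rows(motion=[[[0,0,0],0],[[0,0,0],0]])

```text
t: 3.32
tool_pos: [0.543, 0.3199, 0.0288]
orientation: [-2.103, -2.333, 0.001]
force: [-4.3, -1.0, 4.1]
opening: 0.0574
```

```bash
python3 - <<'E'
from h import *
s=monitor.read_state();im=eyes.read_camera("wrist");cv2.imwrite("pics/w2.png",im[:,:,::-1])
print(s["t"],s["tool_pos"],s["opening"],s["force"],s["wrist_torque"])
im=eyes.read_camera("scene");crop(im,340,500,130,260,4.6,"s2")
E
```

```text
3.325 [0.54302412 0.31992026 0.02877574] 0.057388431383399434 [-4.26023095 -0.99150809  4.10608278] [-0.23685607  0.87606583 -0.01120453]
```

View pics/w2.png

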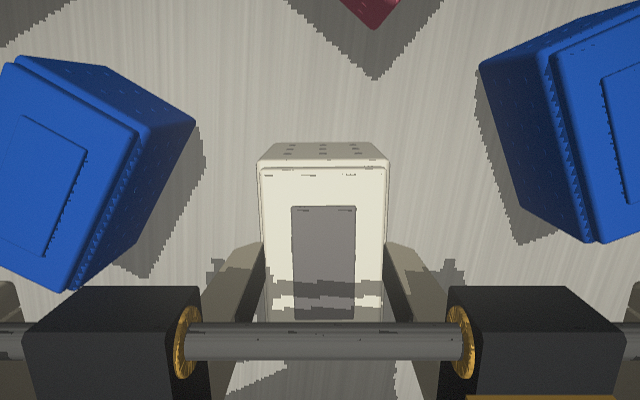

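View pics/s2.png

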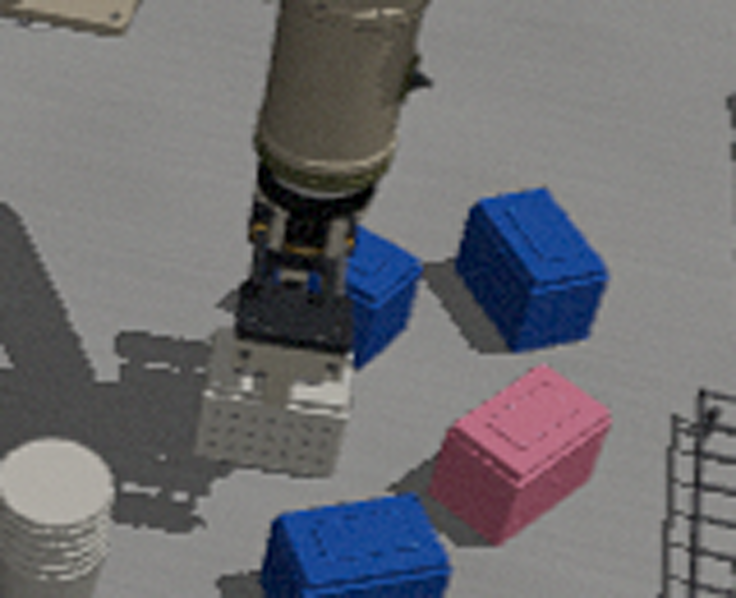

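Request:
send_rows(motion=[[[0,0,-0.01],0],[[0,0,-0.03],0],[[0,0,-0.06],0],[[0,0,-0.1],0],[[0,0,-0.14],0],[[0,0,-0.18],0],[[0,0,-0.2],0],[[0,0,-0.21],0],[[0,0,-0.21],0]])

```text
t: 4.55
tool_pos: [0.5432, 0.3199, 0.2383]
orientation: [-2.104, -2.333, 0.001]
force: [-0.2, -0.3, -4.9]
opening: 0.0576
```

```bash
python3 - <<'E'
from h import *
s=monitor.read_state();print(s["tool_pos"],s["force"],s["opening"])
goto([.465,-.16,.24],-18.2)
E
```

```text
[0.54321841 0.31990441 0.23827834] [-0.15298949 -0.29028654 -4.94105731] 0.057570052071022323
shift [-469.3 -127.3   -1.6] twist 24.1 q6 0.34759982397108913
shift [-469.3 -127.3   -1.6] twist -155.9 q6 0.34759982397108913
```

Request:
send_rows(motion=[[[-0.02,-0.005,0],1],[[-0.06,-0.016,0],3],[[-0.11,-0.03,0],6],[[-0.165,-0.045,0],9],[[-0.22,-0.06,0],12],[[-0.275,-0.075,0],15],[[-0.33,-0.09,0],18],[[-0.38,-0.103,0],20],[[-0.425,-0.115,0],22],[[-0.455,-0.123,0],23.5],[[-0.469,-0.127,0],24.1],[[-0.469,-0.127,0],24.1]])

```text
t: 6.05
tool_pos: [0.4647, -0.1597, 0.2375]
orientation: [-2.544, -1.84, 0.001]
force: [0.1, 0.6, -5.4]
opening: 0.0577
```

Request:
send_rows(motion=[[[0,0,0],0],[[0,0,0],0]])

```text
t: 6.3
tool_pos: [0.4656, -0.1585, 0.2386]
orientation: [-2.543, -1.845, -0.0]
force: [0.1, 0.6, -5.0]
opening: 0.0578
```

```bash
python3 - <<'E'
from h import *
s=monitor.read_state();im=eyes.read_camera("wrist");cv2.imwrite("pics/w3.png",im[:,:,::-1])
print(s["t"],s["tool_pos"],s["opening"],s["force"],s["q"])
import pickle;pickle.dump((s,im),open("w3.pkl","wb"))
E
```

```text
6.3 [ 0.46560985 -0.15851463  0.23863092] 0.057796151546930546 [ 0.12314647  0.55002212 -5.04236352] [-4.32696505e-01 -1.82307382e-01  1.69092849e+00  3.23253811e-04
  1.63314922e+00 -1.17204289e-01]
```

View pics/w3.png

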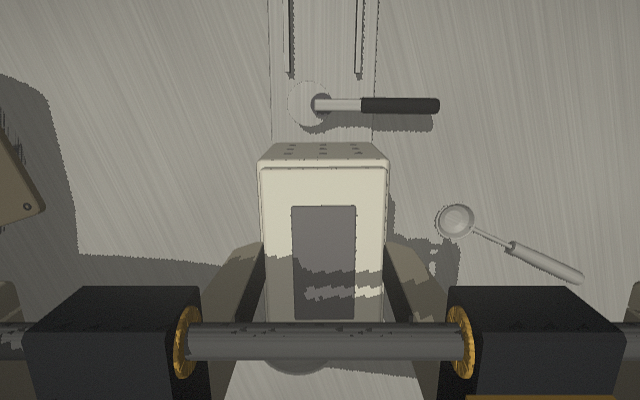

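Request:
send_rows(motion=[[[0.03,0,0],0],[[0.06,0,0],0],[[0.08,0,0],0],[[0.08,0,0],0],[[0.08,0,0],0],[[0.08,0,0],0]])

```text
t: 7.1
tool_pos: [0.4902, -0.0841, 0.2388]
orientation: [2.545, 1.842, -0.0]
force: [-0.0, 0.3, -4.6]
opening: 0.0575
```

```bash
python3 - <<'E'
from h import *
s=monitor.read_state();im=eyes.read_camera("wrist")
print(s["t"],s["tool_pos"],s["opening"],s["force"],s["q"])
import pickle;pickle.dump((s,im),open("w4.pkl","wb"))
crop(im,240,450,0,200,2.95,"w4")
E
```

```text
7.1 [ 0.4901602  -0.08414886  0.23877246] 0.057518479756936594 [-0.03642218  0.3207566  -4.59140061] [-2.72934688e-01 -1.67221006e-01  1.67732852e+00 -2.58283282e-04
  1.63144622e+00  4.48356855e-02]
```

View pics/w4.png

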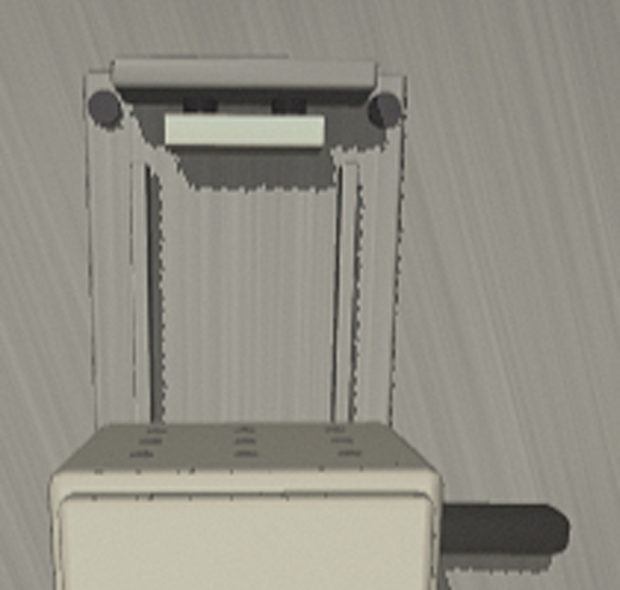

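```bash
python3 - <<'E'
from h import *
import pickle;s,im=pickle.load(open("w4.pkl","rb"))
crop(im,265,385,15,65,6.5,"w4a");crop(im,265,385,95,145,6.5,"w4b")
E
```

```text
(no output)
```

View pics/w4a.png

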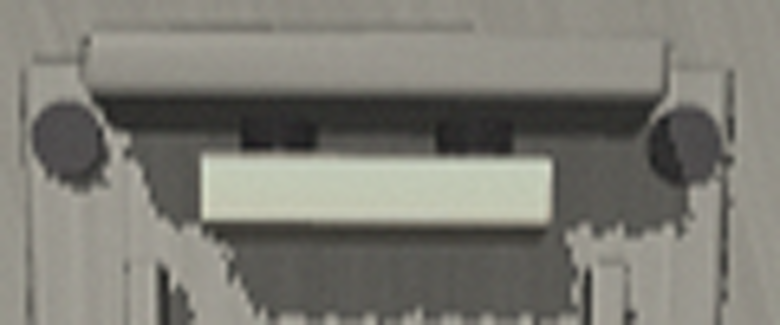

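View pics/w4b.png

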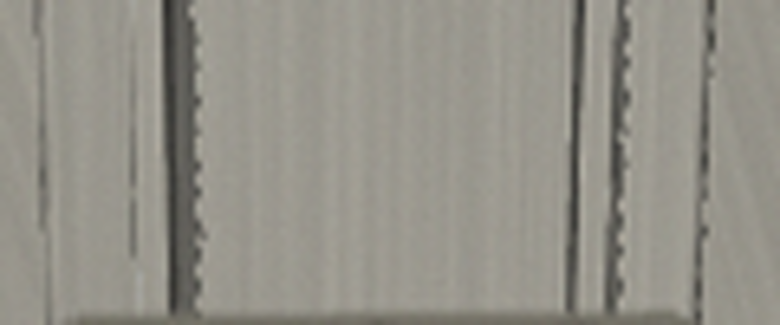

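```bash
python3 - <<'E'
from h import *
import pickle;s,im=pickle.load(open("w4.pkl","rb"))
K,T=cam("wrist",s)
a=lambda x,y:(265+(x+.5)/6.5-.5,15+(y+.5)/6.5-.5)
b=lambda x,y:(265+(x+.5)/6.5-.5,95+(y+.5)/6.5-.5)
# (px, (x,y,z) clamp mm, use x?, use y?)
X=[(a(160,290),(-35.5,None,28)),(a(127,290),(-41.5,None,28)),(a(593,290),(35.5,None,28)),(a(625,290),(41.5,None,28)),
(b(167,150),(-35.5,None,28)),(b(135,150),(-41.5,None,28)),(b(581,150),(35.5,None,28)),(b(612,150),(41.5,None,28)),
(a(201,223),(-28,52,42)),(a(551,223),(28,52,42)),(a(375,95),(None,69,50)),(a(375,35),(None,79,50)),(a(607,261),(None,48,28))]
W=[(ray(K,T,[p],c[2]/1000)[0,:2],c) for p,c in X]
def res(v,full=False):
    th=v[2];ex=np.array([np.cos(th),np.sin(th)]);ey=np.array([-ex[1],ex[0]])
    r=[]
    for w,c in W:
        d=(w-v[:2])*1000
        if c[0] is not None:r.append(d@ex-c[0])
        if c[1] is not None:r.append(d@ey-c[1])
    return np.array(r)
from scipy.optimize import least_squares
o=least_squares(res,[.511,-.017,np.radians(-18.2)],loss="soft_l1");print(o.x[:2],np.degrees(o.x[2]));print(res(o.x).round(1))
Rt=R.from_rotvec(s["orientation"]).as_matrix();print("tool y yaw",np.degrees(np.arctan2(Rt[1,1],Rt[0,1])), Rt[:,2])
# same world from top view
K2,T2=cam("top")
top=cv2.imread("pics/top0.png")[:,:,::-1].copy()
th=o.x[2];ex=np.array([np.cos(th),np.sin(th)]);ey=np.array([-ex[1],ex[0]])
P=lambda x,y,z:np.r_[o.x[:2]+(x*ex+y*ey)/1000,z/1000]
big=cv2.resize(top[175:255,295:400],None,fx=7,fy=7,interpolation=cv2.INTER_CUBIC)
for L in [[(-41.5,-48,28),(-41.5,48,28),(-35.5,48,28),(-35.5,-48,28)],[(41.5,-48,28),(41.5,48,28),(35.5,48,28),(35.5,-48,28)],[(-28,52,42),(28,52,42)],[(-40,69,50),(40,69,50)],[(0,-81,55),(120,-81,55)]]:
    q=np.array([proj(K2,T2,P(*c))[0] for c in L]);q=((q-[295,175]+.5)*7).astype(np.int32)
    cv2.polylines(big,[q],len(L)==4,(255,0,0),1)
cv2.imwrite("pics/c5.png",big[:,:,::-1])
# lid in hand: corners estimate from image w4
crop(im,250,400,135,330,3,"w4c")
E
```

```text
[ 0.51193373 -0.01582859] -18.58945508501165
[-0.2  0.3  0.4 -0.3 -0.3  0.1  0.3 -0.4  0.2 -0.  -0.2  0.3  0.4 -1.2
  0.1]
tool y yaw -18.20779818226399 [-3.20169327e-05 -2.58756069e-04 -9.99999966e-01]
```

View pics/c5.png

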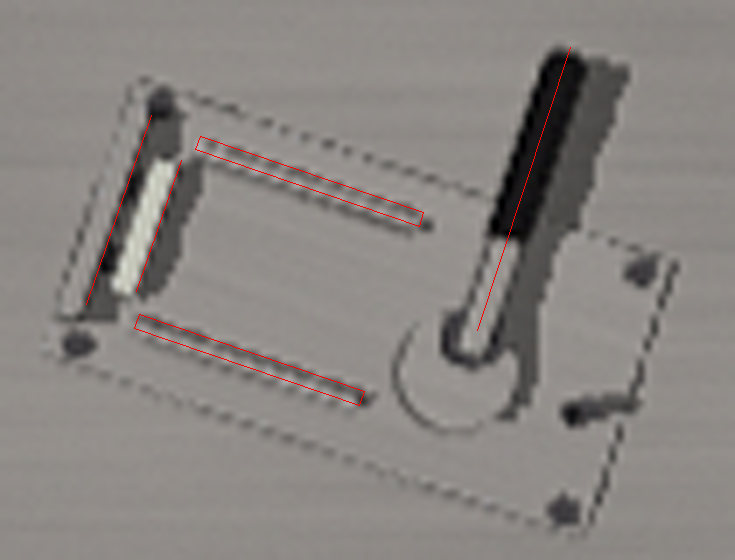

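View pics/w4c.png

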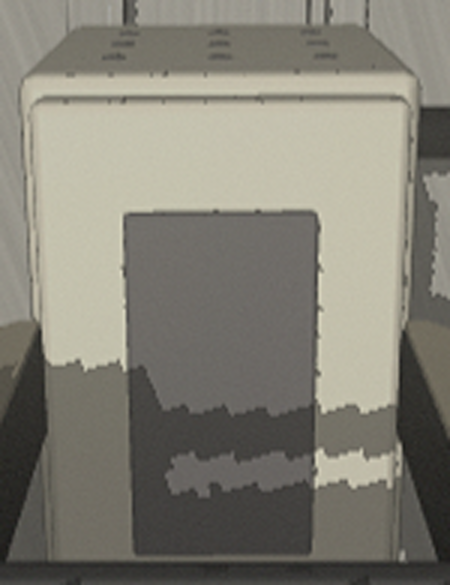

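```bash
python3 - <<'E'
from h import *
import pickle;s,im=pickle.load(open("w4.pkl","rb"))
K,T=cam("wrist",s)
Rt=R.from_rotvec(s["orientation"]).as_matrix()
f=lambda x,y:(250+(x+.5)/3-.5,135+(y+.5)/3-.5)
for p in [f(40,98),f(404,98),f(220,98),f(125,212),f(315,212),f(132,553),f(310,555)]:
    w=ray(K,T,[p],s["tool_pos"][2]+.0452)[0];print(((w-s["tool_pos"])@Rt*1000).round(1))
goto([.5119,-.0158,.15],-18.6)
E
```

```text
[ 47.9 -26.3 -45.2]
[ 47.9  28.1 -45.2]
[ 47.9   0.6 -45.2]
[ 30.1 -14.  -45.2]
[ 30.1  15.3 -45.2]
[-30.7 -14.4 -45.2]
[-31.1  15.9 -45.2]
shift [71.8 -0.7 88.7] twist 0.4 q6 0.044894386535860524
shift [71.8 -0.7 88.7] twist -179.6 q6 0.044894386535860524
shift [71.8 -0.7 88.7] twist 180.4 q6 0.044894386535860524
```

Request:
send_rows(motion=[[[0.025,-0.0005,0],0],[[0.05,-0.001,0],0.2],[[0.066,-0.0012,0],0.4],[[0.07,-0.0012,0.01],0.4],[[0.07,-0.0012,0.05],0.4],[[0.07,-0.0012,0.09],0.4],[[0.07,-0.0012,0.12],0.4],[[0.07,-0.0012,0.135],0.4],[[0.07,-0.0012,0.135],0.4],[[0.07,-0.0012,0.135],0.4],[[0.07,-0.0012,0.135],0.4]])

```text
t: 8.52
tool_pos: [0.5123, -0.017, 0.1054]
orientation: [2.549, 1.833, 0.003]
force: [-0.4, -0.6, -4.8]
opening: 0.0576
```

```bash
python3 - <<'E'
from h import *
s=monitor.read_state();im=eyes.read_camera("wrist");cv2.imwrite("pics/w5.png",im[:,:,::-1])
print(s["t"],s["tool_pos"],s["opening"],s["force"])
Rt=R.from_rotvec(s["orientation"]).as_matrix();print(np.degrees(np.arctan2(Rt[1,1],Rt[0,1])))
import pickle;pickle.dump((s,im),open("w5.pkl","wb"))
# tcp in clamp frame
th=np.radians(-18.59);d=(s["tool_pos"][:2]-[.5119,-.0158])*1000
print(d@[np.cos(th),np.sin(th)],d@[-np.sin(th),np.cos(th)])
im=eyes.read_camera("top");crop(im,280,400,150,260,5,"t5")
im=eyes.read_camera("scene");crop(im,240,360,130,230,6,"s5")
E
```

```text
8.525 [ 0.51225292 -0.01697962  0.10543449] 0.057581521429436205 [-0.37298132 -0.63264471 -4.78100598]
-18.577331189268065
0.7105621514053518 -1.00556037118625
```

View pics/w5.png

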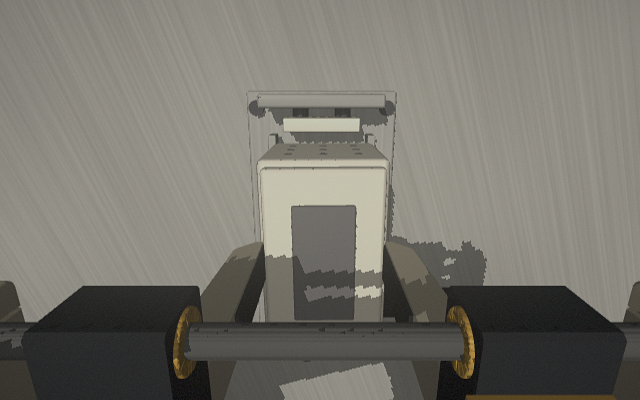

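View pics/s5.png

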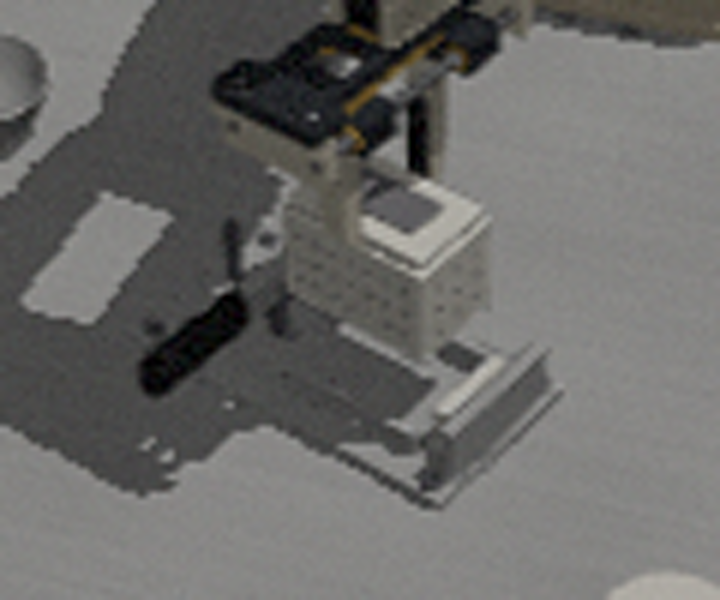

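```bash
python3 - <<'E'
from h import *
import pickle;s,im=pickle.load(open("w5.pkl","rb"))
crop(im,240,405,85,185,4.8,"w5a")
E
```

```text
(no output)
```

View pics/w5a.png

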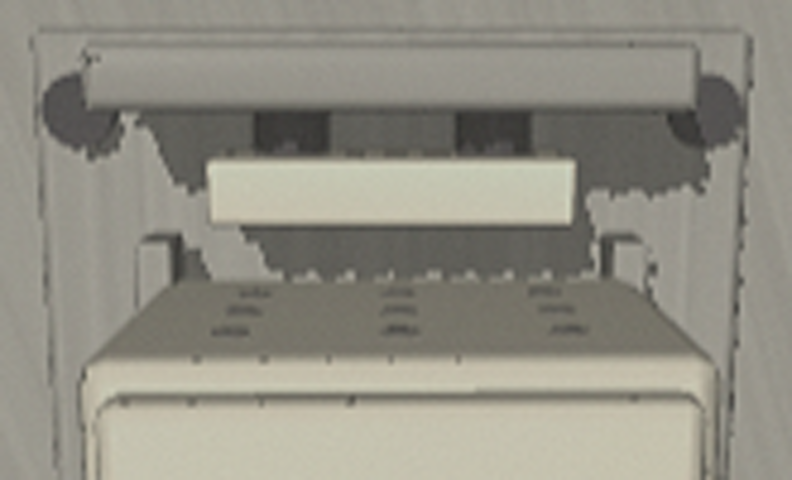

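```bash
python3 - <<'E'
from h import *
import pickle;s,im=pickle.load(open("w5.pkl","rb"))
K,T=cam("wrist",s);tp=s["tool_pos"]
Rt=R.from_rotvec(s["orientation"]).as_matrix()
f=lambda x,y:(240+(x+.5)/4.8-.5,85+(y+.5)/4.8-.5)
def g(n,x,y,z): print(n,((ray(K,T,[f(x,y)],z)[0]-tp)@Rt*1000)[:2].round(1))
g("padL",210,224,.042);g("padR",574,224,.042)
g("railLi",177,236,.028);g("railRi",603,236,.028);g("railLo",140,236,.028);g("railRo",641,236,.028)
g("wallfL",88,105,.05);g("wallfR",697,105,.05)
g("lidL",98,400,tp[2]+.0452);g("lidR",701,400,tp[2]+.0452)
g("bodyL",84,365,tp[2]+.0372);g("bodyR",714,365,tp[2]+.0372)
g("bodybotL",175,283,tp[2]-.0288);g("bodybotR",625,283,tp[2]-.0288)
E
```

```text
padL [ 53.2 -28.6]
padR [53.2 27. ]
railLi [ 49.9 -35.5]
railRi [49.9 33.1]
railLo [ 49.9 -41.5]
railRo [49.9 39.2]
wallfL [ 71.1 -44.9]
wallfR [71.  43.6]
lidL [ 47.7 -27.6]
lidR [47.6 28.8]
bodyL [ 49.5 -30.2]
bodyR [49.5 31.3]
bodybotL [ 48.8 -29.7]
bodybotR [48.7 30.7]
```

Request:
send_rows(motion=[[[0,-0.0015,0],0],[[0,-0.0015,0.015],0],[[0,-0.0015,0.03],0],[[0,-0.0015,0.04],0],[[0,-0.0015,0.045],0],[[0,-0.0015,0.045],0],[[0,-0.0015,0.045],0]])

```text
t: 9.55
tool_pos: [0.5101, -0.0164, 0.0593]
orientation: [2.55, 1.833, 0.001]
force: [-0.1, -0.3, -5.5]
opening: 0.0575
```

```bash
python3 - <<'E'
from h import *
s=monitor.read_state();im=eyes.read_camera("wrist")
print(s["t"],s["tool_pos"],s["opening"],s["force"])
crop(im,240,405,85,185,4.8,"w6a")
im=eyes.read_camera("scene");crop(im,240,360,130,230,6,"s6")
E
```

```text
9.55 [ 0.5100728  -0.01635505  0.05927292] 0.05750465826297483 [-0.14456355 -0.32231794 -5.45499832]
```

View pics/w6a.png

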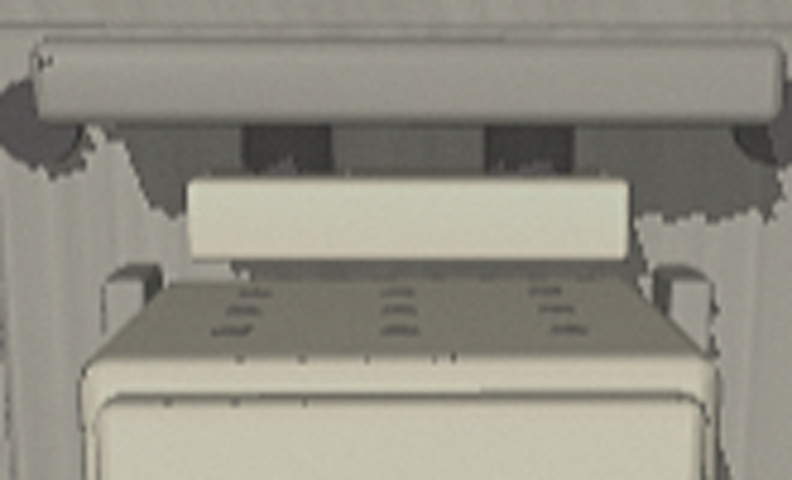

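View pics/s6.png

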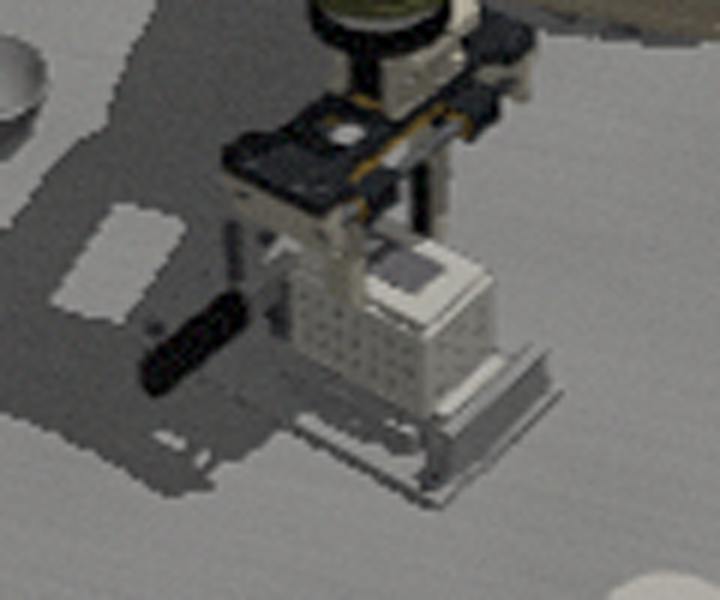

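```bash
python3 - <<'E'
from h import *
s=monitor.read_state()
K,T=cam("wrist",s);tp=s["tool_pos"];print(s["t"],tp)
Rt=R.from_rotvec(s["orientation"]).as_matrix()
f=lambda x,y:(240+(x+.5)/4.8-.5,85+(y+.5)/4.8-.5)
def g(n,x,y,z): print(n,((ray(K,T,[f(x,y)],z)[0]-tp)@Rt*1000)[:2].round(1))
g("padL",188,260,.042);g("padR",629,260,.042)
g("railLi",161,265,.028);g("railRi",655,265,.028)
g("wallfL",37,121,.05);g("wallfR",782,121,.05)
g("lidL",98,400,tp[2]+.0452);g("lidR",701,400,tp[2]+.0452)
g("bodybotL",170,283,tp[2]-.0288);g("bodybotR",628,283,tp[2]-.0288)
E
```

```text
9.65 [ 0.51013604 -0.01634142  0.05939632]
padL [ 53.2 -26.5]
padR [53.2 29.6]
railLi [ 50.9 -31.9]
railRi [50.8 35. ]
wallfL [ 70.7 -43. ]
wallfR [70.7 46.4]
lidL [ 47.7 -27.6]
lidR [47.6 28.8]
bodybotL [ 48.8 -30.4]
bodybotR [48.8 31.1]
```

Request:
send_rows(motion=[[[0,0.0011,0],0],[[0,0.0011,0.005],0],[[0,0.0011,0.01],0],[[0,0.0011,0.014],0],[[0,0.0011,0.017],0],[[0,0.0011,0.017],0],[[0,0.0011,0.017],0]])

```text
t: 10.52
tool_pos: [0.5108, -0.0166, 0.0419]
orientation: [2.551, 1.834, 0.0]
force: [0.1, 1.0, -4.9]
opening: 0.0575
```

Request:
send_rows(motion=[[[0,0,0.001],0],[[0,0,0.002],0],[[0,0,0.003],0],[[0,0,0.003],0]])

```text
t: 11.02
tool_pos: [0.5107, -0.0168, 0.039]
orientation: [2.551, 1.834, 0.0]
force: [-1.0, -0.8, -2.3]
opening: 0.0575
```

Request:
send_rows(motion=[[[0,0,0.0005],0],[[0,0,0.0005],0]])

```text
t: 11.28
tool_pos: [0.5108, -0.0169, 0.0388]
orientation: [2.55, 1.833, -0.0]
force: [-5.1, -2.2, 3.2]
opening: 0.0578
```

Request:
send_rows(motion=[[[0,0,0],0],[[0,0,0],0],[[0,0,0],0],[[0,0,0],0]], jaw=0.084)

```text
t: 11.78
tool_pos: [0.5108, -0.0166, 0.0383]
orientation: [2.551, 1.834, 0.0]
force: [-1.0, -0.7, -0.2]
opening: 0.0837
```

```bash
python3 - <<'E'
from h import *
s=monitor.read_state();im=eyes.read_camera("wrist")
print(s["t"],s["tool_pos"],s["opening"],s["force"])
crop(im,200,450,75,335,2.3,"w7")
im=eyes.read_camera("scene");crop(im,240,360,130,230,6,"s7")
E
```

```text
11.775 [ 0.51076904 -0.01655035  0.03829679] 0.0836590286743892 [-0.99066043 -0.72202254 -0.20478977]
```

View pics/w7.png

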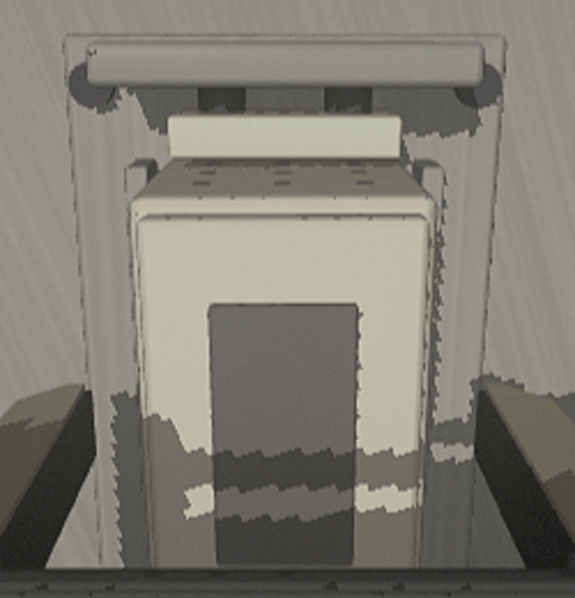

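View pics/s7.png

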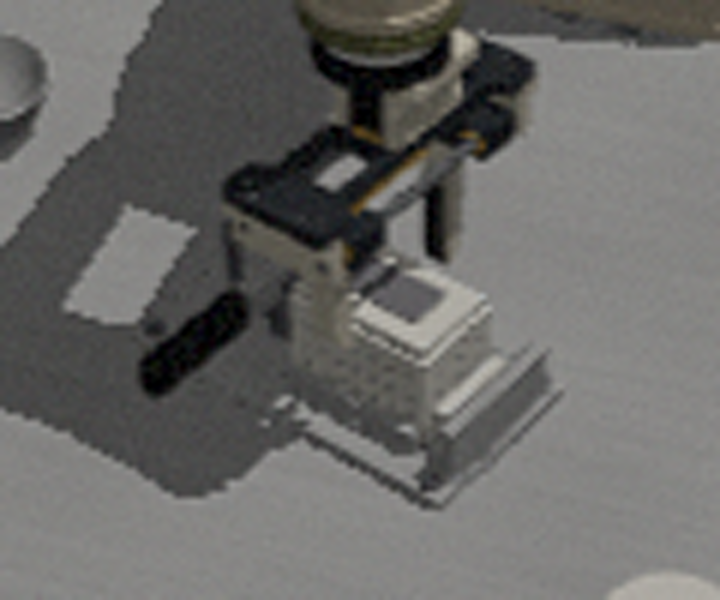

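Request:
send_rows(motion=[[[0,0,-0.01],0],[[0,0,-0.03],0],[[0,0,-0.07],0],[[0,0,-0.12],0],[[-0.04,0.02,-0.17],0],[[-0.08,0.04,-0.2],0],[[-0.13,0.06,-0.21],0],[[-0.17,0.08,-0.21],0],[[-0.18,0.08,-0.21],0],[[-0.18,0.08,-0.21],0],[[-0.18,0.08,-0.21],0]])

```text
t: 13.25
tool_pos: [0.5292, -0.2115, 0.2484]
orientation: [-2.55, -1.835, -0.001]
force: [-0.0, 0.2, -0.0]
opening: 0.0841
```

```bash
python3 - <<'E'
from h import *
import pickle
s=monitor.read_state();im=eyes.read_camera("wrist")
print(s["t"],s["tool_pos"],s["opening"],s["force"],s["q"])
pickle.dump((s,im),open("w8.pkl","wb"))
cv2.imwrite("pics/w8.png",im[:,:,::-1])
im=eyes.read_camera("scene");crop(im,240,360,130,230,6,"s8")
E
```

```text
13.25 [ 0.52917195 -0.21145879  0.24844731] 0.08413081673199645 [-0.04511196  0.16910504 -0.03435003] [-4.70456411e-01  3.03798828e-02  1.47128398e+00  4.43583703e-04
  1.63994909e+00 -1.47269239e-01]
```

View pics/w8.png

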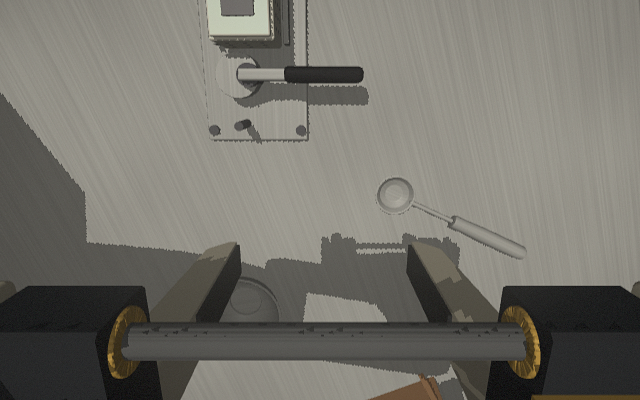

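View pics/s8.png

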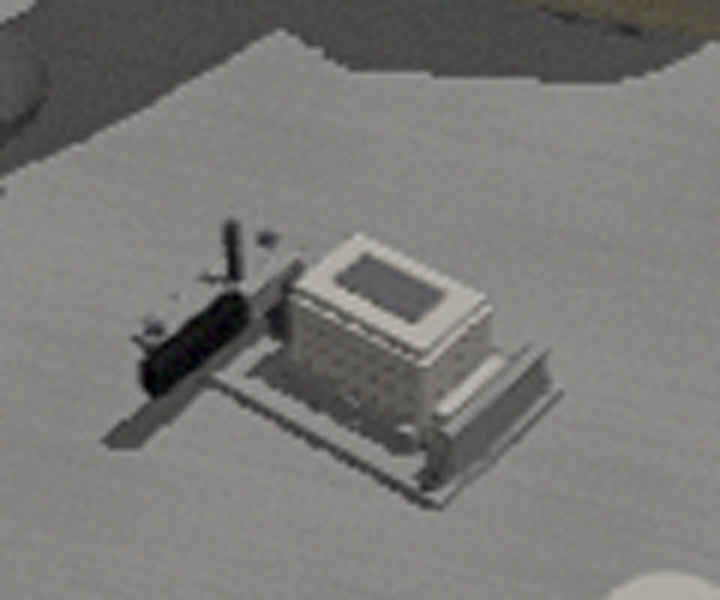

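```bash
python3 - <<'E'
from h import *
import pickle
s,im=pickle.load(open("w8.pkl","rb"))
crop(im,195,375,0,145,4,"w8a")
E
```

```text
(no output)
```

View pics/w8a.png

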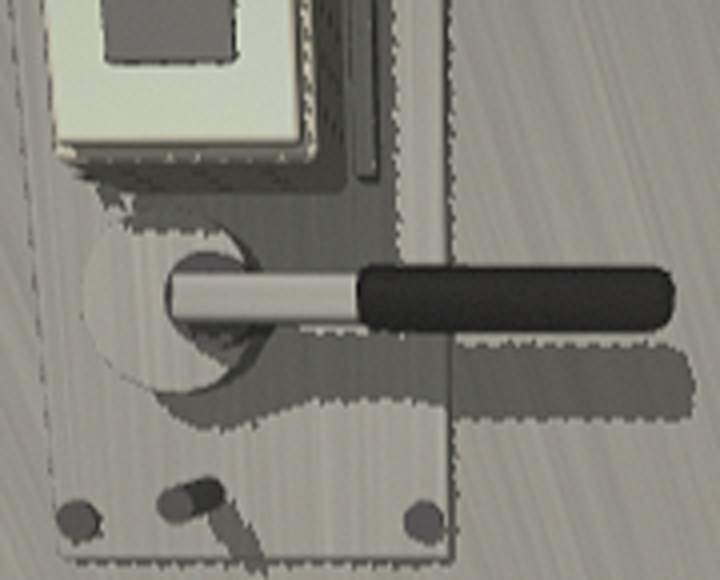

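```bash
python3 - <<'E'
from h import *
import pickle
s,im=pickle.load(open("w8.pkl","rb"))
K,T=cam("wrist",s);tp=s["tool_pos"];Rt=R.from_rotvec(s["orientation"]).as_matrix()
f=lambda x,y:(195+(x+.5)/4-.5,(y+.5)/4-.5)
def g(n,x,y,z): print(n,((ray(K,T,[f(x,y)],z)[0]-tp)@Rt*1000)[:2].round(1))
g("tip",674,298,.068);g("gripstart",358,298,.068);g("gripU",500,266,.068);g("gripL",500,331,.068);g("cyl c",213,300,.045)
g("grU0",380,266,.068);g("grL0",380,330,.068);g("grU1",655,267,.068);g("grL1",655,332,.068)
g("postbase",205,495,.01);g("posttop",176,505,.06);g("lidback",180,140,.084)
g("corner R",452,555,.01);g("corner L",60,555,.01)
goto(tp,0)
E
```

```text
tip [98.5 40.7]
gripstart [ 98.5 -38.9]
gripU [106.1  -3.1]
gripL [90.6 -3.1]
cyl c [ 99.2 -80.1]
grU0 [106.1 -33.2]
grL0 [ 90.9 -33.6]
grU1 [105.8  35.8]
grL1 [90.3 36.2]
postbase [ 45.4 -92.8]
posttop [ 46.6 -90.1]
lidback [132.8 -77.9]
corner R [ 27.4 -18.6]
corner L [  27.5 -138.1]
shift [-0.1 -0.1  0. ] twist -18.5 q6 -0.14752249457676792
shift [-0.1 -0.1  0. ] twist -198.5 q6 -0.14752249457676792
shift [-0.1 -0.1  0. ] twist 161.5 q6 -0.14752249457676792
```

Request:
send_rows(motion=[[[0.03,0.004,0],0],[[0.08,0.01,0],0],[[0.115,0.0145,0],0],[[0.124,0.0155,0.01],0],[[0.124,0.0155,0.05],0],[[0.124,0.0155,0.1],0],[[0.124,0.0155,0.14],0],[[0.124,0.0155,0.16],0],[[0.124,0.0155,0.16],0],[[0.124,0.0155,0.16],0]], jaw=0.0, squeeze=25)

```text
t: 14.6
tool_pos: [0.5846, -0.1006, 0.0903]
orientation: [2.549, 1.832, 0.003]
force: [0.5, 0.9, 0.1]
opening: 0.0005
```

```bash
python3 - <<'E'
from h import *
s=monitor.read_state();im=eyes.read_camera("wrist")
print(s["t"],s["tool_pos"],s["opening"],s["force"],s["q"])
cv2.imwrite("pics/w9.png",im[:,:,::-1])
im=eyes.read_camera("scene");crop(im,220,360,100,230,4.5,"s9")
im=eyes.read_camera("top");crop(im,290,420,140,260,5,"t9")
E
```

```text
14.6 [ 0.58462278 -0.10058918  0.09033475] 0.0004761667610767307 [0.52410687 0.90675616 0.13946321] [-2.56767975e-01  1.67740987e-01  1.61442032e+00 -5.68954307e-05
  1.35650048e+00  6.75366116e-02]
```

View pics/w9.png

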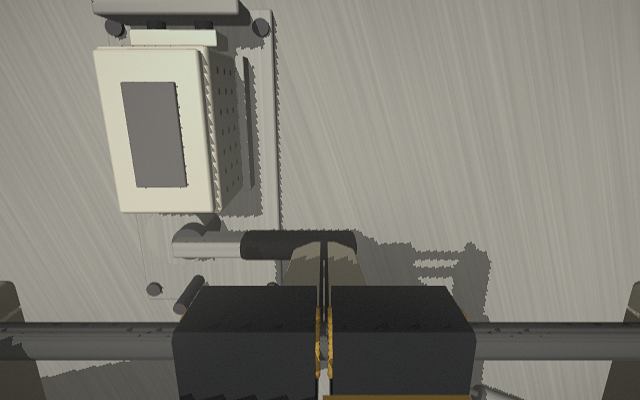

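View pics/s9.png

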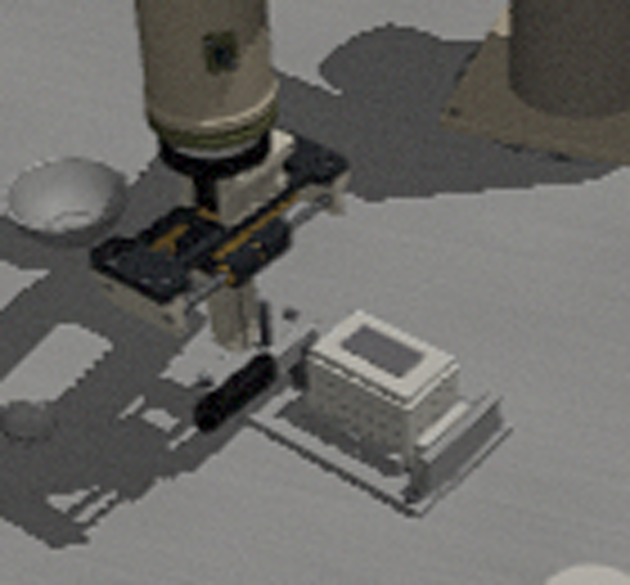

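View pics/t9.png

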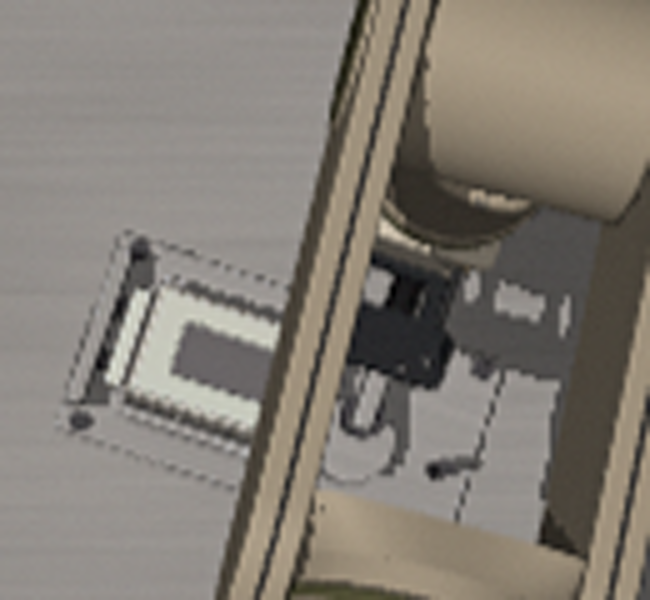

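```bash
python3 - <<'E'
from h import *
s=monitor.read_state()
K,T=cam("scene");tp=s["tool_pos"];Rt=R.from_rotvec(s["orientation"]).as_matrix()
im=cv2.imread("pics/s9.png")
c=lambda q:tuple(int(v) for v in (q-[220,100]+.5)*4.5)
for z in(0,-.02,-.04,-.06):
    q=c(proj(K,T,tp+Rt@[0,0,z])[0]);print(z,q);cv2.circle(im,q,3,(0,0,255),-1)
cv2.imwrite("pics/s9b.png",cv2.resize(im[180:480,80:330],None,fx=2.4,fy=2.0))
K,T=cam("wrist",s)
im=cv2.imread("pics/w9.png")
for z in(0,-.02,-.04,-.06):
    q=proj(K,T,tp+Rt@[0,0,z])[0];print(q);cv2.circle(im,tuple(int(v) for v in q),2,(0,0,255),-1)
cv2.imwrite("pics/w9b.png",cv2.resize(im[180:330,220:420],None,fx=4,fy=4))
E
```

```text
0 (240, 385)
-0.02 (238, 365)
-0.04 (236, 344)
-0.06 (234, 323)
[322.15450604 230.57806807]
[322.00876118 243.72180658]
[321.83204761 259.65840272]
[321.61332136 279.38383611]
```

View pics/s9b.png

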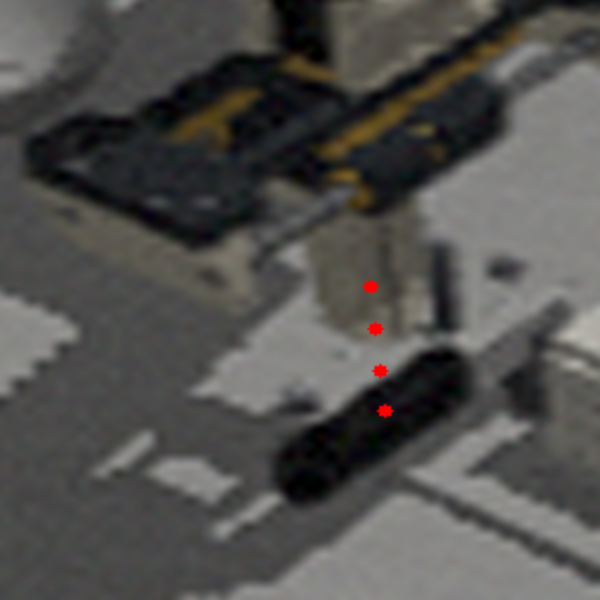

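View pics/w9b.png

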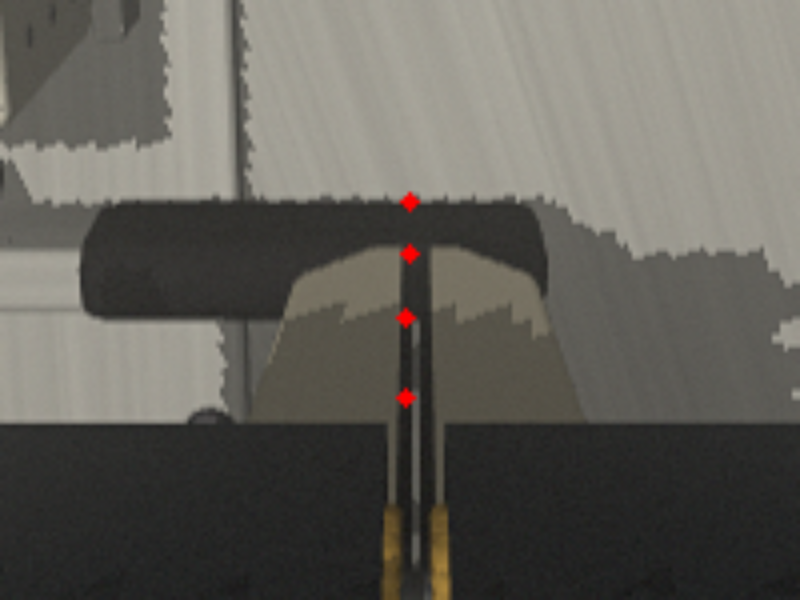

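Request:
send_rows(motion=[[[0,0,0.015],0],[[0,0,0.035],0],[[0,0,0.05],0],[[0,0,0.06],0],[[0,0,0.068],0],[[0,0,0.072],0],[[0,0,0.072],0],[[0,0,0.072],0]])

```text
t: 15.75
tool_pos: [0.5838, -0.1003, 0.0169]
orientation: [2.55, 1.833, 0.001]
force: [-1.2, -0.2, 0.8]
opening: 0.0007
```

```bash
python3 - <<'E'
from h import *
s=monitor.read_state();im=eyes.read_camera("wrist")
print(s["t"],s["tool_pos"],s["opening"],s["force"],s["q"])
cv2.imwrite("pics/w10.png",im[:,:,::-1])
im=eyes.read_camera("scene");crop(im,230,340,130,220,7,"s10")
E
```

```text
15.75 [ 0.58381201 -0.10025822  0.01688454] 0.0006942985324675321 [-1.23617881 -0.21027976  0.82743834] [-2.56601059e-01  2.44130311e-01  1.66943863e+00 -1.88872374e-05
  1.22700570e+00  6.75940289e-02]
```

View pics/w10.png

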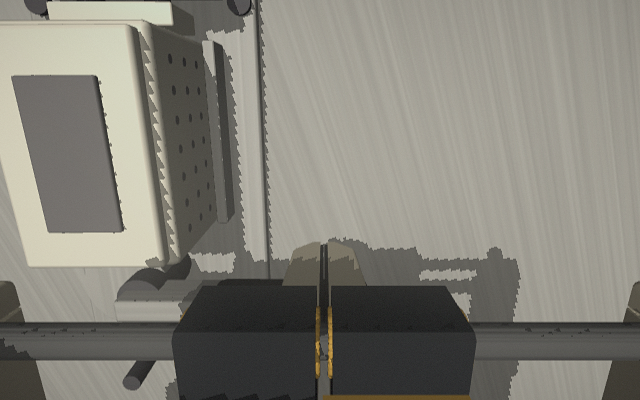

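View pics/s10.png

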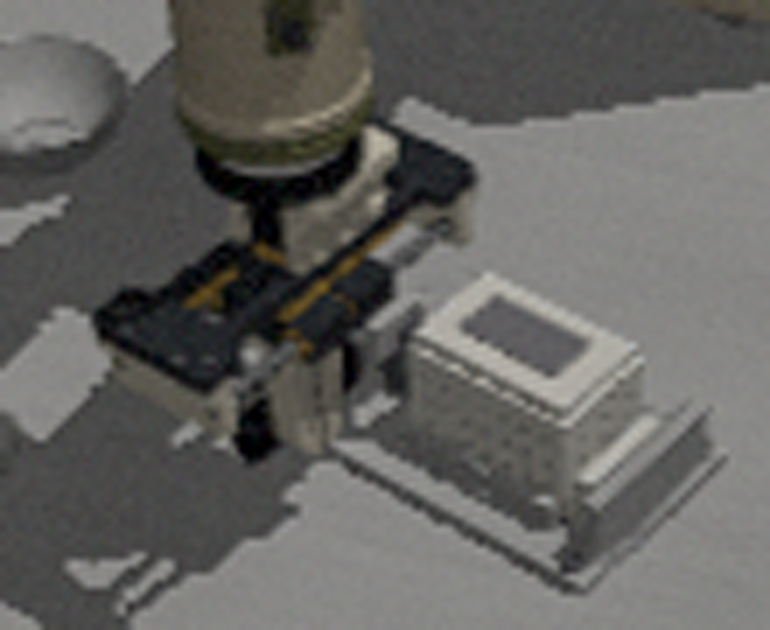

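Request:
send_rows(motion=[[[-0.003,0,0],0],[[-0.006,0,0],0],[[-0.008,0,0],0],[[-0.0095,0,0],0],[[-0.0105,0,0],0],[[-0.0105,0,0],0]])

```text
t: 16.6
tool_pos: [0.5803, -0.1102, 0.0164]
orientation: [2.551, 1.833, 0.001]
force: [2.8, 1.3, 0.1]
opening: 0.0004
```

```bash
cat > arc.py <<'E'
import numpy as np,sys
def arc(t0,ts,r=95,d=15.5):
    # shifts in the tool frame at theta=t0
    a0=np.radians(t0);out=[]
    f=lambda a:np.array([-r*np.sin(a)+d*np.cos(a), r*np.cos(a)+d*np.sin(a)]) # (Y,X)
    for t in ts:
        v=f(np.radians(t))-f(a0)
        # tool x axis at t0 = n=(Y cos, X sin); tool y = u=(Y -sin, X cos)
        c,s_=np.cos(a0),np.sin(a0)
        out.append([round(float(v@[c,s_])/1000,4),round(float(v@[-s_,c])/1000,4),t-t0])
    return out
print(arc(0,range(4,49,4)))
print(arc(48,range(52,85,4)))
E
python3 arc.py
```

```text
[[-0.0067, 0.0008, 4], [-0.0134, 0.0012, 8], [-0.0201, 0.0011, 12], [-0.0268, 0.0006, 16], [-0.0334, -0.0004, 20], [-0.04, -0.0019, 24], [-0.0464, -0.0038, 28], [-0.0527, -0.0062, 32], [-0.0588, -0.009, 36], [-0.0647, -0.0123, 40], [-0.0703, -0.0159, 44], [-0.0757, -0.0199, 48]]
[[-0.0067, 0.0008, 4], [-0.0134, 0.0012, 8], [-0.0201, 0.0011, 12], [-0.0268, 0.0006, 16], [-0.0334, -0.0004, 20], [-0.04, -0.0019, 24], [-0.0464, -0.0038, 28], [-0.0527, -0.0062, 32], [-0.0588, -0.009, 36]]
```

Request:
send_rows(motion=[[[-0.0034,0.0004,0],2],[[-0.0067,0.0008,0],4],[[-0.0101,0.001,0],6],[[-0.0134,0.0012,0],8],[[-0.0168,0.0012,0],10],[[-0.0201,0.0011,0],12]])

```text
t: 17.35
tool_pos: [0.5744, -0.1297, 0.0163]
orientation: [-2.73, -1.554, 0.0]
force: [0.6, 2.7, 2.0]
opening: 0.0005
```

```bash
python3 - <<'E'
from arc import arc
print(arc(12,range(15,49,3)))
E
```

```text
[[-0.0067, 0.0008, 4], [-0.0134, 0.0012, 8], [-0.0201, 0.0011, 12], [-0.0268, 0.0006, 16], [-0.0334, -0.0004, 20], [-0.04, -0.0019, 24], [-0.0464, -0.0038, 28], [-0.0527, -0.0062, 32], [-0.0588, -0.009, 36], [-0.0647, -0.0123, 40], [-0.0703, -0.0159, 44], [-0.0757, -0.0199, 48]]
[[-0.0067, 0.0008, 4], [-0.0134, 0.0012, 8], [-0.0201, 0.0011, 12], [-0.0268, 0.0006, 16], [-0.0334, -0.0004, 20], [-0.04, -0.0019, 24], [-0.0464, -0.0038, 28], [-0.0527, -0.0062, 32], [-0.0588, -0.009, 36]]
[[-0.005, 0.0007, 3], [-0.01, 0.0011, 6], [-0.0151, 0.0013, 9], [-0.0201, 0.0011, 12], [-0.0251, 0.0008, 15], [-0.0301, 0.0001, 18], [-0.0351, -0.0008, 21], [-0.04, -0.0019, 24], [-0.0448, -0.0033, 27], [-0.0496, -0.005, 30], [-0.0542, -0.0069, 33], [-0.0588, -0.009, 36]]
```

Request:
send_rows(motion=[[[-0.005,0.0007,0],3],[[-0.01,0.0011,0],6],[[-0.0151,0.0013,0],9],[[-0.0201,0.0011,0],12],[[-0.0251,0.0008,0],15],[[-0.0301,0.0001,0],18],[[-0.0351,-0.0008,0],21],[[-0.04,-0.0019,0],24],[[-0.0448,-0.0033,0],27],[[-0.0496,-0.005,0],30],[[-0.0542,-0.0069,0],33],[[-0.0588,-0.009,0],36]])

```text
t: 18.85
tool_pos: [0.5374, -0.1742, 0.0162]
orientation: [-3.075, -0.633, -0.002]
force: [5.0, 8.0, 1.0]
opening: 0.0004
```

```bash
cat > chk.py <<'E'
from h import *
import sys
s=monitor.read_state();im=eyes.read_camera("wrist")
Rt=R.from_rotvec(s["orientation"]).as_matrix()
print(s["t"],s["tool_pos"],"ftool",(Rt.T@s["force"]).round(1),s["q"].round(2))
n=sys.argv[1]
crop(im,0,640,0,400,1,"w"+n)
im=eyes.read_camera("scene");crop(im,230,340,130,220,6,"s"+n)
E
python3 chk.py 11
```

```text
18.85 [ 0.53736454 -0.17420874  0.01619587] ftool [ 7.8 -5.4 -1. ] [-0.41  0.18  1.75  0.    1.22  0.76]
```

View pics/w11.png

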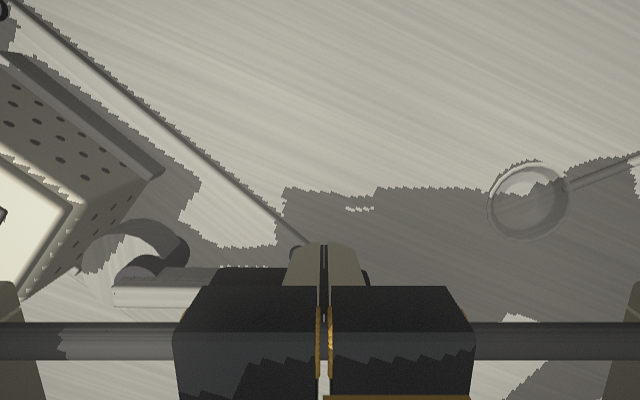

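View pics/s11.png

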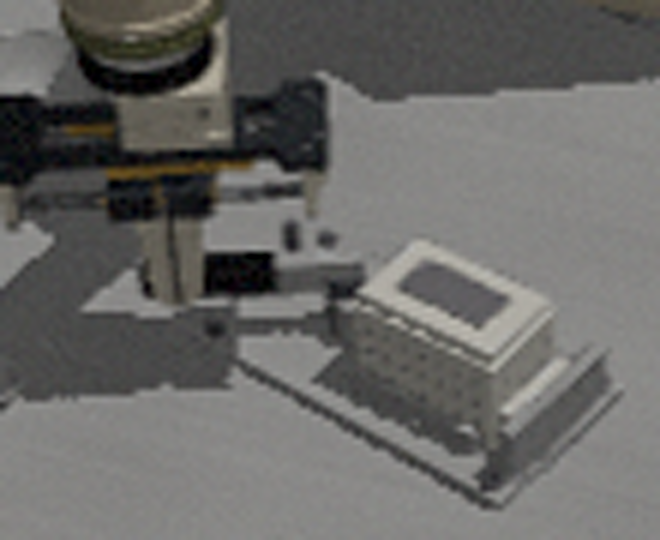

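Request:
send_rows(motion=[[[-0.005,0.0004,0],3],[[-0.01,0.0005,0],6],[[-0.0151,0.0005,0],9],[[-0.0201,0.0002,0],12],[[-0.0251,-0.0003,0],15],[[-0.0301,-0.0011,0],18],[[-0.0351,-0.0021,0],21],[[-0.04,-0.0033,0],24]])

```text
t: 19.95
tool_pos: [0.5002, -0.1885, 0.0163]
orientation: [3.141, -0.021, 0.005]
force: [10.3, 2.8, -5.4]
opening: 0.0004
```

```bash
python3 chk.py 12
```

```text
19.95 [ 0.50024138 -0.18851386  0.01627372] ftool [10.2 -2.9  5.5] [-0.46  0.1   1.84  0.    1.21  1.13]
```

View pics/w12.png

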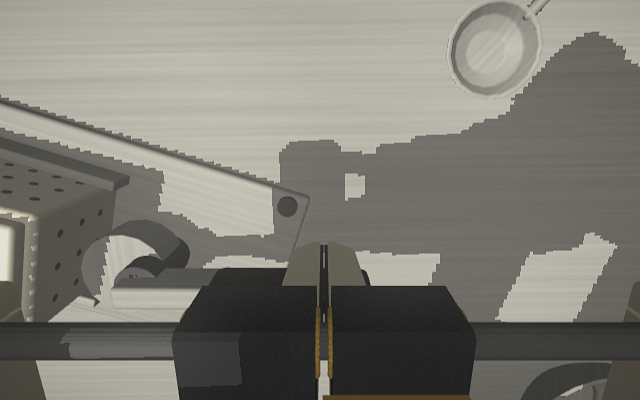

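Request:
send_rows(motion=[[[-0.0034,0.0003,0],2],[[-0.0067,0.0006,0],4],[[-0.0101,0.0007,0],6],[[-0.0134,0.0007,0],8],[[-0.0168,0.0006,0],10],[[-0.0201,0.0004,0],12]])

```text
t: 20.8
tool_pos: [0.4801, -0.1896, 0.0163]
orientation: [3.121, -0.348, 0.005]
force: [10.1, -2.6, -6.8]
opening: 0.0005
```

```bash
python3 chk.py 13; python3 -c "
from arc import arc
print(arc(84,[85,86,87,88,89,90]))"|tail -1
```

```text
20.8 [ 0.48011082 -0.18961685  0.01633179] ftool [10.4  0.3  6.8] [-0.48  0.05  1.89 -0.    1.2   1.32]
[[-0.0017, 0.0003, 1], [-0.0033, 0.0005, 2], [-0.005, 0.0007, 3], [-0.0067, 0.0008, 4], [-0.0083, 0.001, 5], [-0.01, 0.0011, 6]]
```

View pics/w13.png

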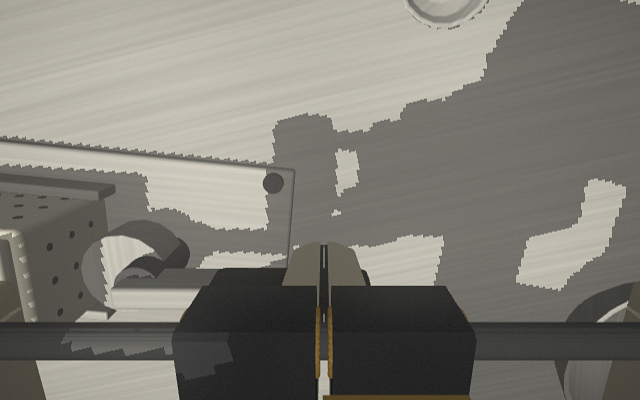

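View pics/s13.png

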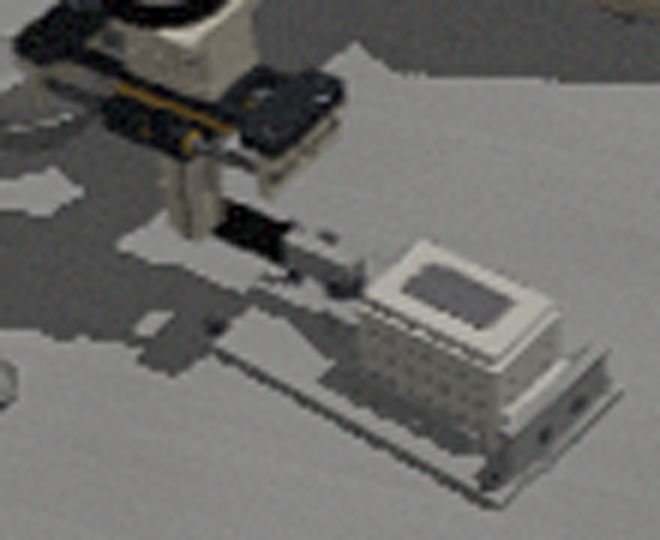

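Request:
send_rows(motion=[[[-0.0017,0.0002,0],1],[[-0.0033,0.0003,0],2],[[-0.005,0.0004,0],3]])

```text
t: 21.28
tool_pos: [0.4751, -0.1892, 0.0164]
orientation: [3.11, -0.429, 0.005]
force: [9.2, -3.9, -7.5]
opening: 0.0005
```

Request:
send_rows(motion=[[[-0.0008,0.0001,0],0.5],[[-0.0017,0.0001,0],1]])

```text
t: 21.52
tool_pos: [0.4733, -0.189, 0.0163]
orientation: [3.106, -0.455, 0.005]
force: [9.2, -4.7, -6.4]
opening: 0.0007
```

Request:
send_rows(motion=[[[-0.0008,0.0001,0],0.5],[[-0.0012,0.0001,0],0.7]])

```text
t: 21.78
tool_pos: [0.4721, -0.1888, 0.0164]
orientation: [3.104, -0.474, 0.005]
force: [8.6, -4.5, -6.3]
opening: 0.0005
```

Request:
send_rows(motion=[[[-0.0005,0,0],0.3],[[-0.0009,0.0001,0],0.5]])

```text
t: 22.02
tool_pos: [0.4712, -0.1887, 0.0164]
orientation: [3.101, -0.488, 0.005]
force: [8.4, -5.0, -5.9]
opening: 0.0008
```

Request:
send_rows(motion=[[[-0.0005,0,0],0.3],[[-0.0005,0,0],0.3]])

```text
t: 22.28
tool_pos: [0.4708, -0.1886, 0.0164]
orientation: [3.1, -0.496, 0.005]
force: [8.6, -5.3, -6.0]
opening: -0.0
```

Request:
send_rows(motion=[[[-0.0005,0,0],0.3],[[-0.0005,0,0],0.3]])

```text
t: 22.52
tool_pos: [0.4708, -0.1887, 0.0165]
orientation: [3.098, -0.504, 0.007]
force: [11.9, -6.1, -8.5]
opening: 0.0003
```

Request:
send_rows(motion=[[[-0.0005,0,0],0.2],[[-0.0005,0,0],0.2]])

```text
t: 22.78
tool_pos: [0.4708, -0.1887, 0.0165]
orientation: [3.097, -0.509, 0.008]
force: [13.3, -7.0, -11.7]
opening: 0.0006
```

Request:
send_rows(motion=[[[0,0,0],0],[[0,0,0],0],[[0,0,0],0],[[0,0,0],0],[[0,0,0],0],[[0,0,0],0]])

```text
t: 23.52
tool_pos: [0.4709, -0.1887, 0.0165]
orientation: [3.097, -0.509, 0.008]
force: [13.3, -6.7, -10.9]
opening: 0.0004
```

```bash
python3 chk.py 14
```

```text
23.525 [ 0.47087205 -0.18870818  0.01652246] ftool [14.7  2.  10.9] [-0.48  0.02  1.92 -0.    1.2   1.42]
```

View pics/s14.png

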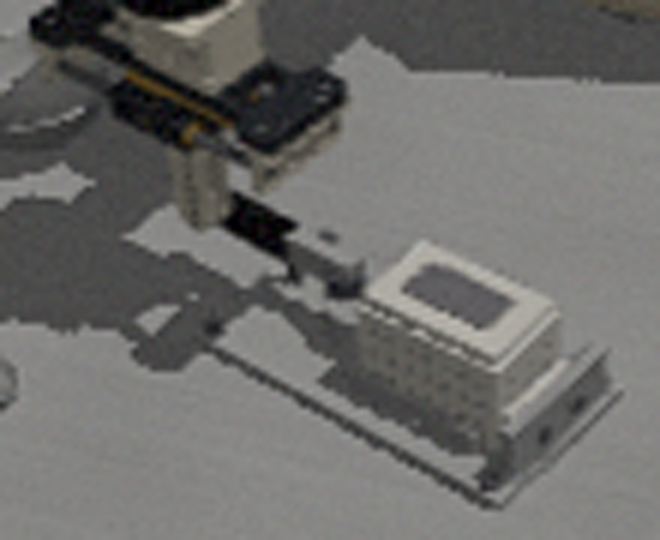

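Request:
send_rows(motion=[[[0.003,0,0],0],[[0.012,0,0],0],[[0.025,0,0],0],[[0.03,0,-0.01],0],[[0.03,0,-0.05],0],[[0.03,0,-0.1],0],[[0.05,0,-0.15],0],[[0.1,0,-0.19],0],[[0.13,0,-0.2],0],[[0.13,0,-0.2],0]])

```text
t: 24.88
tool_pos: [0.5939, -0.2288, 0.2176]
orientation: [3.1, -0.507, 0.003]
force: [-0.8, 0.1, -0.9]
opening: 0.0007
```

```bash
python3 chk.py 15; python3 - <<'E'
from h import *
im=eyes.read_camera("top");cv2.imwrite("pics/t15.png",im[:,:,::-1])
E
```

```text
24.875 [ 0.59385406 -0.22877106  0.21758835] ftool [-0.7  0.2  0.9] [-0.45  0.21  1.33 -0.    1.6   1.45]
```

View pics/w15.png

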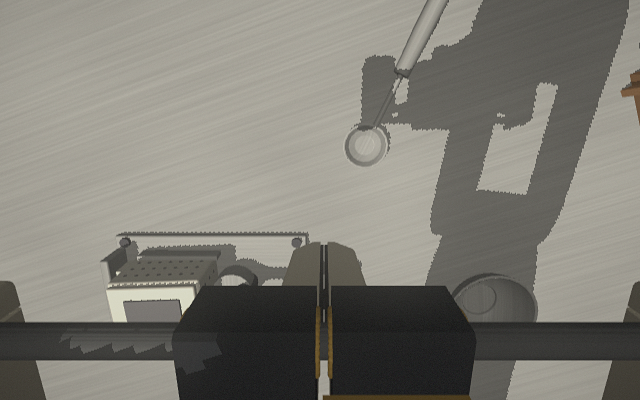

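View pics/s15.png

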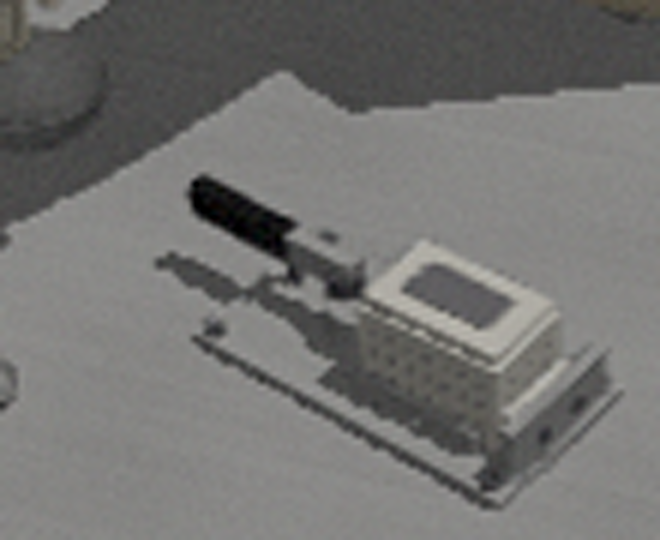

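View pics/t15.png

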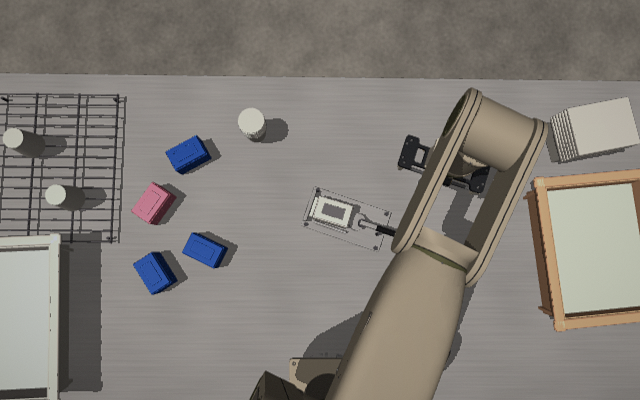

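```bash
python3 -c "
from plant import ticket,monitor
print(ticket.close_job(),monitor.read_state()['t'])"
```

```text
the job is handed in; nothing more can be done
the job is handed in; nothing more can be done
```

I set the white mould upright in the clamp's nest with the lever open and let go of it. Then I pushed the lever through its quarter turn to the end stop with the shut fingers. I leaned on the handle there for about 0.75 s, backed off, and handed the job in at about 25 s.

**Push force:** While I leaned on the handle, the horizontal push stayed at about 15 N. Vertical friction added about 11 N, which makes about 19 N in total. Turning the lever took about 8–12 N. I only have the force at the end of each move, so I cannot rule out brief peaks in between.

**Last checks:**
- **Clamp:** The tool stopped moving as the force rose, so the lever was at the stop. In the scene picture the handle points away from the mould. The mould stands upright and square between the cam and the pressed pad, whose pins show through the back wall.
- **Bystanders:** The cups look to be in the same place in the top picture. The bowl and ladle are partly hidden there by the arm; I saw them in the wrist view and nothing touched them. I did not measure any of their positions again.
- **Robot:** It was touching nothing at the end, with under 1.5 N on the wrist.

**What disagreed:**
- **Finger tips:** In the pictures they sit about 35 mm above the reported TCP. The jaws closed to 57.5 mm instead of 64 mm, so I probably held the mould by its lid (58 mm wide) rather than its body. It did not slip, and I set the pushing height to be safe either way.
- **Position readings:** Measured positions scattered by about 1 mm, so I made the final alignment over the nest from the wrist pictures.

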